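Put the doming set away and shut its case

ROBOT

A 6-joint arm with a two-finger parallel gripper is mounted at the origin on the work surface. World frame = base frame: x ahead of the robot, y to its left, z up, the work surface at z = 0. Lengths are in m, angles in degrees, forces in N, time in s.
With the tool pointing down it reaches from about 0.3 to 0.75 m from the base axis. Payload 8.5 kg.
Tool frame: the origin (TCP) lies midway between the tips of the shut fingers; the grasp point (between the pads) lies 19 mm behind it; z points along the fingers, y is the line along which they close (so a half turn about z gives the same grasp; the last joint's range is limited). The gripper opens to 88 mm and grips with 3 to 60 N. Pads are 18 mm wide; open, the fingers measure 123 mm over their backs; the gripper's body (75 mm by 187 mm) begins 45 mm behind the grasp point.
Start: joints at [-78.283, 21.807, 74.336, -0, 83.858, -12.336], TCP at [0.224, -0.502, 0.239] pointing down, gripper open.
Joint ranges: [-178.18, 178.18], [-50.72, 133.34], [12.68, 142.11], [-81.47, 261.47], [9.98, 163.14], [-165.26, 165.26]. Speed limits (degrees/s): [136.94, 136.94, 180, 180, 180, 180].

INTERFACE

Orientations are given as a 3x3 rotation matrix whose columns are the frame's x, y, z axes.
In Python, from cell import telemetry, vision, job gives the robot as it stands. The module is installed in compiled form; this text tells all that it offers.
- The arm moves only by the shell command python3 -m jog 'ROWS' [FORCE]. ROWS is JSON, a list of rows, each an object of numbers: "gripper": the finger opening in mm, from 0 to 88.1; "x", "y", "z": the shift along the world's x, y, z in units of 2 cm (1.0 is 2 cm); "ax", "ay", "az": the turn, a rotation vector about the world's x, y, z in units of pi/2 rad (1.0 is pi/2 rad). In form: [{"gripper": .., "x": .., "y": .., "z": .., "ax": .., "ay": .., "az": ..}, ...]. A call has 1 to 8 rows; each row shifts and turns the commanded pose from where the row before left it; what a row does not reach is not made up. A row lasts 1/8 s, in which the tool goes at most 62.5 mm and 10.7 degrees, less where a joint would pass 70% of its speed; a pose out of reach is approached as far as the arm can. A call with a number of a shift or a turn outside -1 to 1 is refused whole. A call with a gripper value outside its range is refused whole. The fingers move at their own pace and stop on an object; FORCE is the grip in N (left out, the last holds). Time passes only in rows, so rows that do not move let the fingers close. It gives the time, the measured TCP pose, the force, the opening and the grip force at its end, in the units of the state.
- telemetry.state(): the state, without advancing time (a new reading comes with each control period).
- vision.snapshot(name): name is "side" or "top"; returns a dict with "color" (400x640x3 uint8, blue, green, red), "fx", "fy", "cx", "cy" (pixels), "dist_coeffs" ([k1, k2, p1, p2, k3] as OpenCV has them; the pictures are not rectified), "xyz" and "rotation" of the camera in the world. Camera axes: x right, y up, looking along -z (the intrinsics and any distortion apply to the point x, -y, -z); pixel columns grow to the right and rows downward; lengths in m; the calibration is good to about 2 mm. A picture is of the moment at which its call begins. There is no depth.
- job.job_done(): hands the job in; it is judged then, once.
The state is a dict: "clock": time; "q": joint angles; "dq": joint speeds; "tau": joint torques, N m; "ee_pos": TCP position; "orientation": TCP orientation; "contact_force": force on the tool from outside, world axes, zero at the start; "moment": the same for the moment, N m; "opening": opening from 0.0 (shut) to 1.0 (fully open); "grip_force": force on a finger pad.
Only numpy, scipy, OpenCV 4.12 (cv2) and the standard library are available. Lean on these libraries where they do the work, as an engineer would, in place of code of your own. Each camera call takes 0.05 s, during which the arm holds its last target. There are 200 camera calls.

TASK

Put the doming set away: push the steel doming block along its bay until it is fully home against the back of the wooden case, and lay the ball-ended punch lengthwise in the case's other, empty compartment. Only then lower the hinged lid gently, without letting it slam, until it is fully closed, and finally swing the brass turn button all the way across over the closed lid. Leave the flat-ended punch and everything else on the bench where it lies.

Things in the scene. Friction and masses are not known exactly. Their poses are not given: they have to be found in the camera images.
- case: Wooden case fixed to the bench, bay on the left, punch compartment on the right. Origin: centre of its underside; x to the hinge side at the back (away from the robot), y left seen from the robot, z up. Outside x -70 to 70, y -99 to 99 mm; base board 12 mm thick, walls 8 mm thick, tops at z 50. A post for the turn button stands outside the left wall at x -20, y 129.
- bay_home (a point): On the bay's floor: where the block's origin is when fully home (case x 22, y 46, z 12 mm). The bay is the case's left half: inside y 1 to 91, no front wall, its floor running on as an apron to case x -115; inner face of the back wall at x 62. Axes as the case.
- compartment (a point): Centre of the punch compartment's floor (case x 0, y -49, z 12 mm). It is the case's right half, walled all round, inside 124 (x) by 84 (y) mm, 38 mm deep. Axes as the case.
- lid (a joint): Hinge angle of the wooden lid (rad): 0 closed flat on the walls, 1.57 upright, starts 1.7 to 1.88 (leaning back, away from the robot). Lid 140 by 198 by 8 mm; a lip hangs 24 mm below its front edge across the bay. The stiff hinge holds it at any angle; 1 to 3 N at its edge moves it. Its outer face (at the back when open, top when closed) is bare: push it from behind, then from above.
- lid_hinge (a point): Point on the hinge line, middle of the case's width, at case x 70, y 0, z 50.5 (underside of the lid). The hinge line runs along case y. Its own frame turns with the lid.
- lid_edge (a point): Middle of the lid's free edge, on the outer face, 140 mm from the hinge line and 8 mm off the underside plane. Closed it is at case x -70, y 0, z 58.5.
- button (a joint): Angle of the brass turn button about its upright pivot (rad): 0 points to case -x (to the front, beside the lid), grows anticlockwise seen from above, 1.57 (its stop) points to case -y, across over the lid. Starts -0.5 to 0.15. Turns lightly (under 1 N at the stud), stays where left. Bar 72 mm long, 16 wide, at case z 61.5 to 73.5; closed lid's top at 58.5.
- button_stud (a point): Top of the upright round stud (12 mm diameter, standing 32 mm above the bar to case z 105.5) near the bar's end, 48 mm from the pivot: push it sideways to turn the button.
- button_pivot (a point): Pivot of the turn button, at the bar's top: case x -20, y 129, z 73.5.
- block: Dark steel doming block, a flat slab 80 (x) by 70 (y) by 18 (z) mm with rows of round dimples, about 0.6 kg, loose on the floor of the bay and sticking out at its front. Origin: centre of the underside. Fully home its origin is at case x 22 (its rear face on the back wall); it has 10 mm of play each side.
- ball_punch: Ball-ended steel doming punch, lying; 100 mm long along its x: a ball 22 mm in diameter at +x, a round shank 12 mm in diameter (x -34 to 30), a 22 mm square, 16 mm long head at -x. About 0.15 kg, balanced at its middle. Origin: mid-length, underside; the shank's axis is 11 mm above it. Lying it stays level and does not roll.
- flat_punch: Bystander: a punch just like the ball-ended one, but with a plain flat-faced cylinder 22 mm in diameter, 20 mm long, instead of the ball. The two may lie in either place. Origin: mid-length, underside.
- hammer: Bystander: hammer lying left of the case. Origin: underside.
- mandrel: Bystander: long dark tapered steel mandrel, 265 mm, lying on the far right. Origin: about its middle, underside.
- sandbag: Bystander: round brown leather sandbag, 156 mm wide, 30 mm high, behind the punches. Origin: centre of the underside.
- jar: Bystander: amber jar with a steel lid, 60 mm wide, 70 mm high, at the back left. Origin: centre of the underside.
- dish: Bystander: small copper dish 52 mm wide, 20 mm high, at the front right. Origin: centre of the underside.
- ring_blank: Bystander: flat metal ring blank 38 mm wide, 6 mm high, behind the punches near the case. Origin: centre of the underside.

How it is judged (in metres and radians):
On the way, in this order (a step that is already met when the one before it is completed fails the run):
1. block fully home in its bay and the ball-ended punch laid and let go in the other compartment, with the lid still open (x of block in the frame of case above 0.014 m and z of block in the frame of case below 0.017 m and y of block in the frame of case between 0.01 and 0.082 m and x of ball_punch in the frame of case between -0.025 and 0.025 m and y of ball_punch in the frame of case between -0.085 and -0.012 m and z of ball_punch in the frame of case between 0.005 and 0.02 m and angle between the x axis of ball_punch and the x axis of case, either way round below 0.4 rad and contact force between the fingers and ball_punch below 0.1 N and value of joint lid above 0.5 rad), for 0.2 s.
2. lid fully closed, the turn button not yet over it (value of joint lid below 0.05 rad and x of block in the frame of case above 0.014 m and z of block in the frame of case below 0.017 m and y of block in the frame of case between 0.01 and 0.082 m and x of ball_punch in the frame of case between -0.025 and 0.025 m and y of ball_punch in the frame of case between -0.085 and -0.012 m and z of ball_punch in the frame of case between 0.005 and 0.02 m and angle between the x axis of ball_punch and the x axis of case, either way round below 0.4 rad and contact force between the fingers and ball_punch below 0.1 N and value of joint button below 0.9 rad), for 0.2 s.
3. turn button across over the closed lid (value of joint button above 1.3 rad and value of joint lid below 0.05 rad), for 0.2 s.
At the end, for the whole second after the job is handed in: Block within 8 mm of fully home, flat in its bay; ball-ended punch lying on the floor of the right-hand compartment, within about 23 degrees of the case's x axis; lid within 0.05 rad of closed; turn button turned past 1.3 rad over the lid; all let go and at rest (all of step 3 and x of block in the frame of case above 0.014 m and z of block in the frame of case below 0.017 m and y of block in the frame of case between 0.01 and 0.082 m and x of ball_punch in the frame of case between -0.025 and 0.025 m and y of ball_punch in the frame of case between -0.085 and -0.012 m and z of ball_punch in the frame of case between 0.005 and 0.02 m and angle between the x axis of ball_punch and the x axis of case, either way round below 0.4 rad and contact force between the fingers and ball_punch below 0.1 N and linear speed of each of block, ball_punch below 0.02 m/s); the robot touches nothing.
It fails at once if the lid is slammed (closes faster than 2.5 rad/s) (velocity of joint lid below -2.5 rad/s).
It fails at once if the flat-ended punch is moved by more than 20 mm (distance of flat_punch from where it was at the start of the episode above 0.02 m).
It fails at once if another thing on the bench (hammer, mandrel, sandbag, jar, dish or ring blank) is moved by more than 20 mm (distance of any of hammer, mandrel, sandbag, jar, dish, ring_blank from where it was at the start of the episode above 0.02 m).
It also fails if it takes over 69 s, if anything falls off the work surface, if the arm or the gripper's body presses on something with over 40 N, if the wrist force passes 120 N, or if a joint passes its speed limit or range.

## Working session

There is one attempt and no reset: what is moved stays moved. The work goes in short steps, Python scripts to look and compute and a shell command to move; the robot and the scene stay as the last step left them, time stands still between calls to the robot, and variables do not carry over. Pictures are saved under pics/ and viewed, at most 10 in all, crops included, and the job is handed in when it is done.

```bash
mkdir -p pics
cat > h.py <<'E'
import numpy as np, cv2
from cell import telemetry, vision, job
def snap(n,f):
    s=vision.snapshot(n); cv2.imwrite(f'pics/{f}.png',s['color']); 
    np.savez(f'pics/{f}.npz',**{k:np.array(v) for k,v in s.items()}); return s
def load(f): return np.load(f'pics/{f}.npz')
def K(s): return np.array([[s['fx'],0,s['cx']],[0,s['fy'],s['cy']],[0,0,1]],float)
def ray(s,uv):
    p=cv2.undistortPoints(np.array([[uv]],float),K(s),np.array(s['dist_coeffs'],float))[0,0]
    return np.array(s['xyz']),np.array(s['rotation'])@np.array([p[0],-p[1],-1.])
def at(s,uv,z):
    o,d=ray(s,uv); return o+d*(z-o[2])/d[2]
def proj(s,P):
    R=np.array(s['rotation']);c=(np.atleast_2d(P)-np.array(s['xyz']))@R*[1,-1,-1]
    return cv2.projectPoints(c.reshape(-1,1,3),np.zeros(3),np.zeros(3),K(s),np.array(s['dist_coeffs'],float))[0][:,0]
E
python3 - <<'E'
from h import *
for n in('top','side'):
    s=snap(n,n+'0'); print(n,s['xyz'],np.round(s['rotation'],3).tolist(),s['fx'],s['cx'],s['cy'],s['dist_coeffs'])
print(telemetry.state())
E
```

```text
top [ 0.23014572 -0.0292494   1.53221437] [[0.014, 0.975, -0.222], [-1.0, 0.013, -0.004], [-0.001, 0.222, 0.975]] 472.46098252680054 320.73004394405893 200.49776162885254 [0.00765096 0.         0.         0.         0.        ]
side [0.05170839 0.92038044 1.34210164] [[-0.89, 0.342, -0.302], [-0.457, -0.68, 0.574], [-0.009, 0.648, 0.761]] 450.3649462451216 326.85250600392453 204.55110945068077 [0.02213461 0.         0.         0.         0.        ]
{'clock': 0.1, 'q': array([-7.82824494e+01,  2.18374616e+01,  7.43785088e+01,  9.83890123e-04,
        8.38589884e+01, -1.23360488e+01]), 'dq': array([-0.02189546, -0.03635393, -0.19276427, -0.03873495, -0.0055958 ,
        0.01454153]), 'tau': array([ 4.75007910e-03, -4.38651538e+01, -2.24911433e+01,  7.15360581e-02,
        3.42716707e-02, -6.58896715e-05]), 'ee_pos': array([ 0.22412267, -0.50199032,  0.23820761]), 'orientation': array([[ 9.13165352e-01,  4.07589228e-01, -2.48976695e-04],
       [ 4.07589196e-01, -9.13164496e-01,  1.28448133e-03],
       [ 2.96184076e-04, -1.27442406e-03, -9.99999144e-01]]), 'contact_force': array([-0.28083865, -0.50443924,  0.29311147]), 'moment': array([-0.01504747, -0.00615388,  0.03271691]), 'grip_force': 0.0, 'opening': 0.9943704895693378}
```

View pics/top0.png

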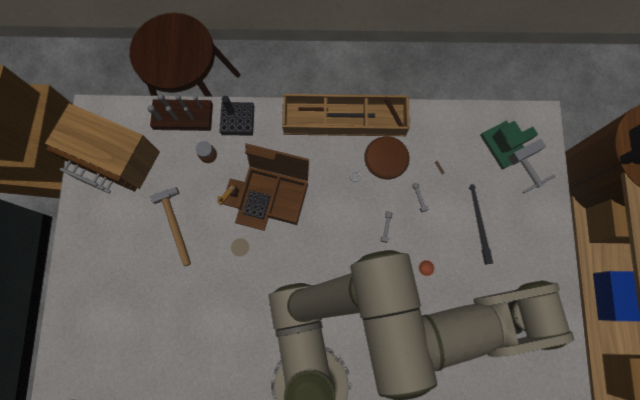

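View pics/side0.png

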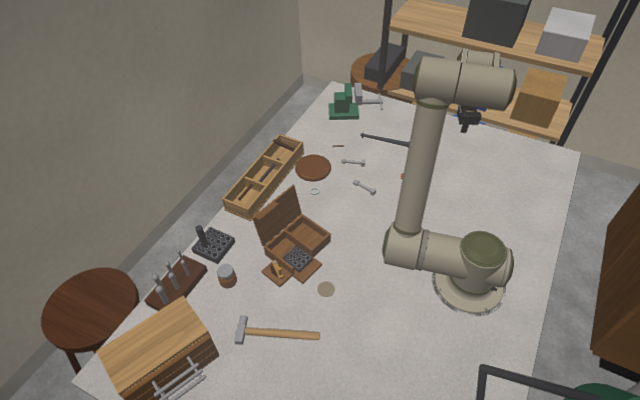

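```bash
cat > crop.py <<'E'
from h import *
def comp(src,out,crops):
    im=cv2.imread(f'pics/{src}.png'); cv=np.zeros((600,800,3),np.uint8); x=0
    for (u0,v0,w,h,k) in crops:
        c=cv2.resize(im[v0:v0+h,u0:u0+w],None,fx=k,fy=k,interpolation=cv2.INTER_CUBIC)
        c=cv2.convertScaleAbs(c,alpha=1.5)
        for t in range(0,w,10): cv2.line(c,(t*k,0),(t*k,5 if t%50 else 12),(0,255,255)); 
        for t in range(0,h,10): cv2.line(c,(0,t*k),(5 if t%50 else 12,t*k),(0,255,255))
        cv[:c.shape[0],x:x+c.shape[1]]=c; x+=c.shape[1]+10
    cv2.imwrite(f'pics/{out}.png',cv)
E
python3 - <<'E'
from crop import *
comp('top0','tc',[(215,140,100,95,5),(378,178,56,70,5)])
comp('side0','sc',[(250,180,85,110,5),(338,150,50,50,7)])
E
```

```text
(no output)
```

View pics/tc.png

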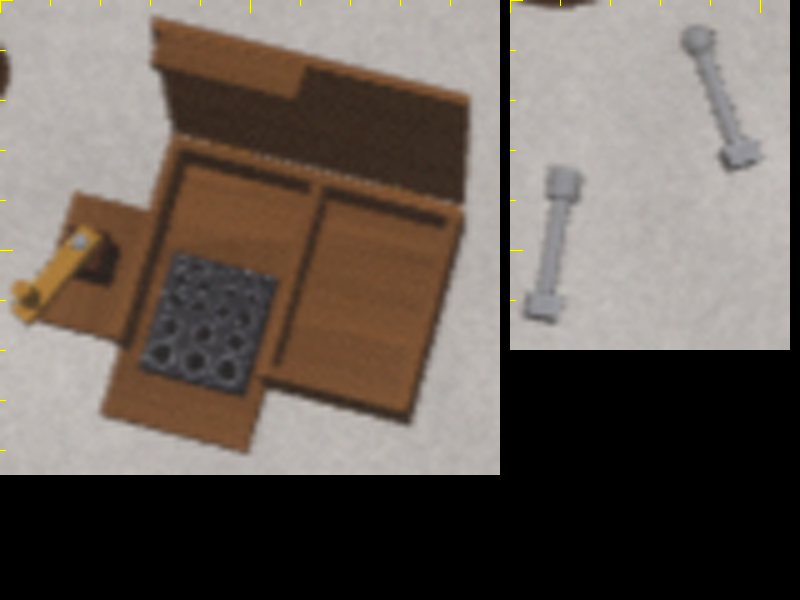

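View pics/sc.png

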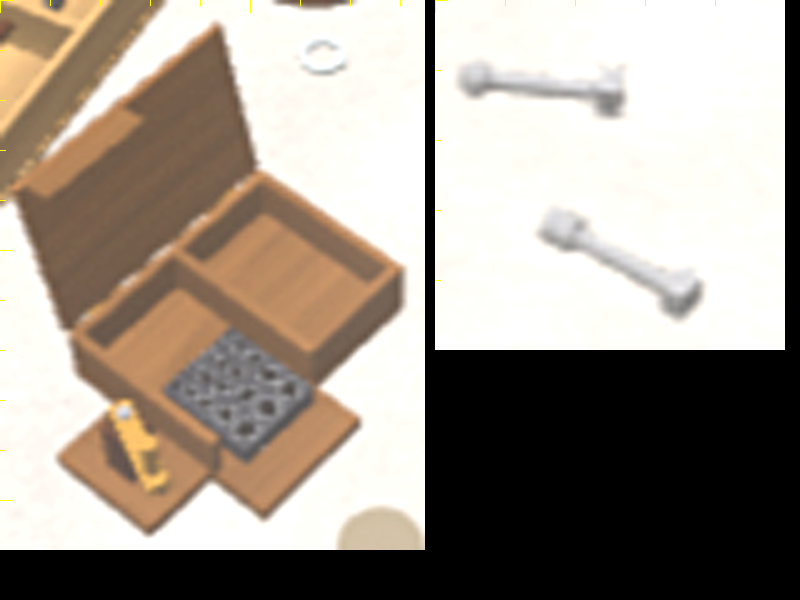

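```bash
cat > fit.py <<'E'
from h import *
from scipy.optimize import least_squares
T,S=load('top0'),load('side0')
t=lambda x,y:(215+x/5,140+y/5); s=lambda x,y:(250+x/5,180+y/5)
obs=[(T,t(463,208),(70,-99,50)),(T,t(410,422),(-70,-99,0)),(T,t(175,140),(70,99,50)),(T,t(102,412),(-115,99,12)),
(S,s(402,270),(-70,-99,50)),(S,s(402,303),(-70,-99,0)),(S,s(262,172),(70,-99,50)),(S,s(72,335),(70,99,50)),(S,s(217,448),(-70,99,50))]
def W(p,c):
    c=np.asarray(c,float)/1000; a=p[2]
    return np.array([p[0]+np.cos(a)*c[0]-np.sin(a)*c[1],p[1]+np.sin(a)*c[0]+np.cos(a)*c[1],c[2]])
def res(p): return np.concatenate([proj(c,W(p,q))[0]-uv for c,uv,q in obs])
r=least_squares(res,[.55,.15,-.2],loss='soft_l1'); P=r.x
if __name__=='__main__':
    print(P,np.degrees(P[2])); print(np.round(res(P).reshape(-1,2),1).tolist())
    def lidp(a,y,l,n):return (70-l*np.cos(a)+n*np.sin(a)*1, y, 50.5+l*np.sin(a)+n*np.cos(a))
    for a in np.arange(1.65,1.92,.05):
        print('lid',round(a,2),[np.round((proj(c,W(P,lidp(a,y,140,0)))[0]-o)*5-0).tolist() for c,o,y in((T,(215,140),99),(T,(215,140),-99),(S,(250,180),99),(S,(250,180),-99))])
    for b in np.arange(-.5,.2,.1):
        q=[-20-48*np.cos(b),129-48*np.sin(b)]
        print('but',round(b,1),[np.round((proj(c,W(P,(*q,z)))[0]-o)*5).tolist() for c,o in((T,(215,140)),(S,(250,180))) for z in(73.5,105.5)])
    print('piv',np.round((proj(T,W(P,(-20,129,73.5)))[0]-(215,140))*5),np.round((proj(S,W(P,(-20,129,73.5)))[0]-(250,180))*5))
    # block corners top z=30 : rear-left(178,255) rear-right(275,278) front-right(243,392) front-left(140,370)
    R=np.array([[np.cos(P[2]),-np.sin(P[2])],[np.sin(P[2]),np.cos(P[2])]])
    for x,y in((178,253),(277,278),(245,388),(140,368)): print('blk',np.round((at(T,t(x,y),.03)[:2]-P[:2])@R*1000,1))
    for nm,x,y in(('ball',697,40),('headc',740,153),('fball',563,185),('fhead',543,305)):print(nm,np.round(at(T,(378+(x-510)/5,178+y/5),.011),4))
    for nm,x,y in(('ball',475,78),('headc',609,92),('fball',563,229),('fhead',679,292)):print('S',nm,np.round(at(S,(338+(x-435)/7,150+y/7),.011),4))
    print('ring S',at(S,s(322,57),.003))
E
python3 fit.py
```

```text
[ 0.58381458  0.13511426 -0.23249622] -13.321052241400857
[[-0.7, 0.1], [-0.3, 1.2], [-1.7, -0.6], [-1.1, 1.2], [0.6, -2.1], [0.6, -0.4], [-0.2, -1.9], [-0.5, -1.0], [-0.4, -1.6]]
lid 1.65 [[136.0, 52.0], [457.0, 129.0], [33.0, 197.0], [239.0, 27.0]]
lid 1.7 [[140.0, 42.0], [460.0, 119.0], [26.0, 192.0], [232.0, 23.0]]
lid 1.75 [[143.0, 32.0], [463.0, 109.0], [19.0, 188.0], [225.0, 20.0]]
lid 1.8 [[147.0, 22.0], [466.0, 99.0], [12.0, 184.0], [218.0, 16.0]]
lid 1.85 [[150.0, 12.0], [469.0, 89.0], [5.0, 181.0], [211.0, 14.0]]
lid 1.9 [[154.0, 3.0], [472.0, 80.0], [-2.0, 178.0], [204.0, 11.0]]
but -0.5 [[22.0, 301.0], [12.0, 290.0], [149.0, 467.0], [144.0, 440.0]]
but -0.4 [[28.0, 306.0], [17.0, 294.0], [155.0, 464.0], [151.0, 438.0]]
but -0.3 [[34.0, 310.0], [24.0, 299.0], [162.0, 461.0], [158.0, 434.0]]
but -0.2 [[41.0, 314.0], [30.0, 302.0], [168.0, 457.0], [164.0, 431.0]]
but -0.1 [[47.0, 316.0], [37.0, 305.0], [174.0, 453.0], [170.0, 427.0]]
but -0.0 [[55.0, 319.0], [44.0, 307.0], [179.0, 449.0], [176.0, 422.0]]
but 0.1 [[62.0, 320.0], [52.0, 309.0], [184.0, 444.0], [180.0, 417.0]]
piv [ 76. 247.] [128. 409.]
blk [ 0.9 74.3]
blk [0.5 6.9]
blk [-75.    7.5]
blk [-78.9  77. ]
ball [ 0.6297 -0.3368  0.011 ]
headc [ 0.5533 -0.3627  0.011 ]
fball [ 0.5303 -0.2461  0.011 ]
fhead [ 0.4509 -0.2317  0.011 ]
S ball [ 0.6269 -0.3289  0.011 ]
S headc [ 0.5497 -0.3541  0.011 ]
S fball [ 0.5271 -0.2393  0.011 ]
S fhead [ 0.4478 -0.2243  0.011 ]
ring S [ 0.6598147  -0.12761672  0.003     ]
```

```bash
sed -i 's#^t=.*#t=lambda x,y:(214.6+x/5,139.6+y/5); s=lambda x,y:(249.6+x/5,179.6+y/5)#; s#^r=least.*#r=least_squares(res,[.55,.15,-.2],loss="soft_l1"); P=r.x#' fit.py
cat >> fit.py <<'E'
    al=obs
    for nm,o in(('top',al[:3]),('side',al[4:]),('both',al[:3]+al[4:])):
        obs=o; r=least_squares(res,P); print(nm,r.x,np.round(r.fun,1))
E
python3 fit.py | tail -3
python3 - <<'E'
from h import *
# punches by segmentation
for n,box in(('top0',(375,170,62,82)),('side0',(335,150,45,48))):
    s=load(n);im=s['color'].astype(float).mean(2);u,v,w,h=box
    c=im[v:v+h,u:u+w]; m=(cv2.GaussianBlur(c,(31,31),0)-c>12).astype(np.uint8)
    k,l,st,ce=cv2.connectedComponentsWithStats(m)
    for i in range(1,k):
        if st[i,4]>30:
            uv=ce[i]+[u,v]; ys,xs=np.nonzero(l==i); a=np.c_[xs,ys]-ce[i]; d=np.linalg.svd(a,full_matrices=False)[2][0]; pr=a@d
            e=[at(s,uv+d*q,.011)[:2] for q in(pr.min(),pr.max())]
            print(n,st[i],np.round(at(s,uv,.011),4),np.round(e,4).tolist(),np.linalg.norm(e[0]-e[1]))
E
```

```text
side [ 0.58299938  0.13957635 -0.22910578] [ 0.6 -0.8  0.6  0.8 -0.3 -0.6 -0.6  0.5 -0.3 -0.1]
both [ 0.58468318  0.13644685 -0.23313475] [-0.7  0.3 -0.3  1.3 -1.7 -0.4  0.6 -1.5  0.6  0.1 -0.2 -1.3 -0.5 -0.5
 -0.4 -1. ]
top0 [  0   0  31  10 154] [ 0.6683 -0.2539  0.011 ] [[0.6766, -0.3046], [0.6601, -0.2038]] 0.10215105838547031
top0 [37 13 13 24 89] [ 0.6059 -0.3423  0.011 ] [[0.6397, -0.3319], [0.5618, -0.3559]] 0.08157256239469955
top0 [44 36 10  7 32] [ 0.5504 -0.3604  0.011 ] [[0.5544, -0.3754], [0.5469, -0.3473]] 0.02902449106783674
top0 [  5  41  13  32 139] [ 0.4967 -0.238   0.011 ] [[0.5424, -0.2475], [0.4416, -0.2267]] 0.10295480507650279
top0 [ 2 80 21  2 32] [ 0.4132 -0.241   0.011 ] [[0.4122, -0.2065], [0.4141, -0.271]] 0.06445405794452615
side0 [ 6  9 24  8 80] [ 0.5886 -0.3408  0.011 ] [[0.6385, -0.3257], [0.5433, -0.3546]] 0.09947754411028943
side0 [17 30 24 16 90] [ 0.492  -0.2306  0.011 ] [[0.5424, -0.2423], [0.4375, -0.2179]] 0.10766487318781615
```

```bash
R='{"gripper":70,"x":1,"y":0.42,"z":-0.3}'
python3 -m jog '[{"gripper":70,"x":1,"y":0.42,"z":-0.3,"az":-0.067},{"gripper":70,"x":1,"y":0.42,"z":-0.3},{"gripper":70,"x":1,"y":0.42,"z":-0.3},{"gripper":70,"x":1,"y":0.42,"z":-0.3},{"gripper":70,"x":1,"y":0.42,"z":-0.3},{"gripper":70,"x":1,"y":0.42,"z":-0.3},{"gripper":70,"x":1,"y":0.42,"z":-0.3},{"gripper":70,"x":1,"y":0.42,"z":-0.3}]' 20
python3 -m jog '[{"gripper":70,"x":1,"y":0.42,"z":-0.3},{"gripper":70,"x":1,"y":0.42,"z":-0.3},{"gripper":70,"x":1,"y":0.42,"z":-0.3},{"gripper":70,"x":1,"y":0.42,"z":-0.3},{"gripper":70,"x":1,"y":0.42,"z":-0.3},{"gripper":70,"x":1,"y":0.42,"z":-0.3},{"gripper":70,"x":1,"y":0.42,"z":-0.3},{"gripper":70,"x":1,"y":0.42,"z":-0.3}]'
python3 -m jog '[{"gripper":70,"x":1,"y":0.5,"z":-0.4},{"gripper":70,"x":1,"y":0.5,"z":-0.4},{"gripper":70,"x":0.3,"y":0.2,"z":-0.4},{"gripper":70},{"gripper":70}]'
python3 -c "
from h import *
print(telemetry.state()['q'],telemetry.state()['ee_pos']);snap('top','t1');from crop import comp;comp('t1','t1c',[(370,170,80,90,6)])"
```

```text
[-7.82824494e+01  2.18374616e+01  7.43785088e+01  9.83890123e-04
  8.38589884e+01 -1.23360488e+01] [ 0.22412267 -0.50199032  0.23820761]invalid input at $[0]: expected keys gripper, x, y, z, ax, ay, az
invalid input at $[0]: expected keys gripper, x, y, z, ax, ay, az
invalid input at $[0]: expected keys gripper, x, y, z, ax, ay, az
```

View pics/t1c.png

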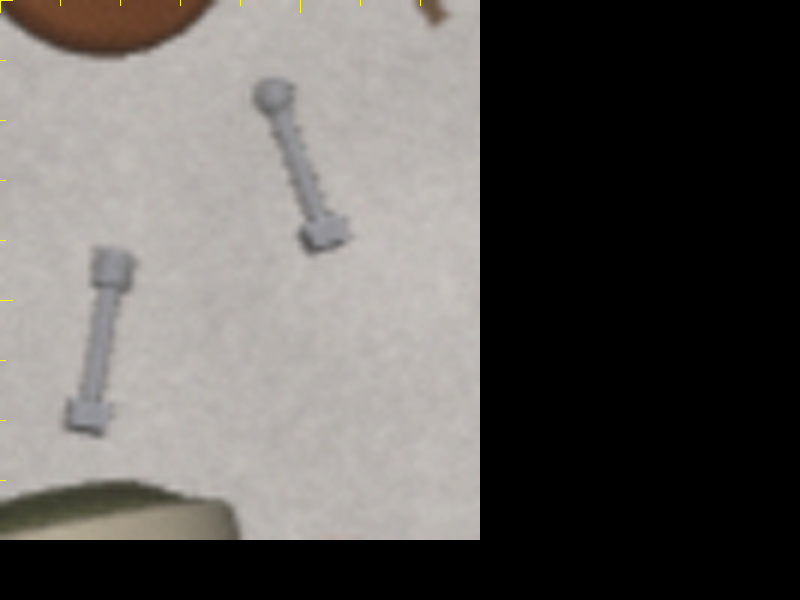

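The rows were refused because every key must be given, so nothing moved. The picture confirms the ball punch, with its ball at about (415,186) and its head at about (424,208).

```bash
python3 -m jog '[{"gripper":70,"x":1,"y":0.42,"z":-0.3,"ax":0,"ay":0,"az":-0.067},{"gripper":70,"x":1,"y":0.42,"z":-0.3,"ax":0,"ay":0,"az":0},{"gripper":70,"x":1,"y":0.42,"z":-0.3,"ax":0,"ay":0,"az":0},{"gripper":70,"x":1,"y":0.42,"z":-0.3,"ax":0,"ay":0,"az":0},{"gripper":70,"x":1,"y":0.42,"z":-0.3,"ax":0,"ay":0,"az":0},{"gripper":70,"x":1,"y":0.42,"z":-0.3,"ax":0,"ay":0,"az":0},{"gripper":70,"x":1,"y":0.42,"z":-0.3,"ax":0,"ay":0,"az":0},{"gripper":70,"x":1,"y":0.42,"z":-0.3,"ax":0,"ay":0,"az":0}]' 20
python3 -m jog '[{"gripper":70,"x":1,"y":0.42,"z":-0.3,"ax":0,"ay":0,"az":0},{"gripper":70,"x":1,"y":0.42,"z":-0.3,"ax":0,"ay":0,"az":0},{"gripper":70,"x":1,"y":0.42,"z":-0.3,"ax":0,"ay":0,"az":0},{"gripper":70,"x":1,"y":0.42,"z":-0.3,"ax":0,"ay":0,"az":0},{"gripper":70,"x":1,"y":0.42,"z":-0.3,"ax":0,"ay":0,"az":0},{"gripper":70,"x":1,"y":0.42,"z":-0.3,"ax":0,"ay":0,"az":0},{"gripper":70,"x":1,"y":0.42,"z":-0.3,"ax":0,"ay":0,"az":0},{"gripper":70,"x":1,"y":0.42,"z":-0.3,"ax":0,"ay":0,"az":0}]'
python3 -m jog '[{"gripper":70,"x":1,"y":0.5,"z":-0.4,"ax":0,"ay":0,"az":0},{"gripper":70,"x":1,"y":0.5,"z":-0.4,"ax":0,"ay":0,"az":0},{"gripper":70,"x":0.3,"y":0.2,"z":-0.4,"ax":0,"ay":0,"az":0},{"gripper":70,"x":0,"y":0,"z":0,"ax":0,"ay":0,"az":0}]'
python3 -c "
from h import *
print(telemetry.state()['q']);snap('top','t1');snap('side','s1')"
```

```text
clock: 1.15
ee_pos: [0.3847, -0.4346, 0.1903]
orientation: [[0.951, 0.309, -0.0], [0.309, -0.951, 0.0], [-0.0, -0.001, -1.0]]
contact_force: [-0.4, -0.7, 0.2]
opening: 0.794
grip_force: 0.0
clock: 2.15
ee_pos: [0.5455, -0.3672, 0.1423]
orientation: [[0.951, 0.309, -0.0], [0.309, -0.951, 0.0], [-0.0, -0.0, -1.0]]
contact_force: [-0.4, 1.0, 0.3]
opening: 0.798
grip_force: 0.0
clock: 2.65
ee_pos: [0.5901, -0.3434, 0.1177]
orientation: [[0.951, 0.31, -0.001], [0.31, -0.951, 0.001], [-0.001, -0.001, -1.0]]
contact_force: [0.3, -0.2, 0.6]
opening: 0.793
grip_force: 0.0
[-4.00982756e+01  4.05820926e+01  6.07979024e+01 -1.04582313e-02
  7.87158754e+01  3.18456807e+01]
```

```bash
python3 -m jog '[{"gripper":60,"x":0,"y":0,"z":-1,"ax":0,"ay":0,"az":0},{"gripper":60,"x":0,"y":0,"z":-1,"ax":0,"ay":0,"az":0},{"gripper":60,"x":0,"y":0,"z":-1,"ax":0,"ay":0,"az":0},{"gripper":60,"x":0,"y":0,"z":-1,"ax":0,"ay":0,"az":0},{"gripper":60,"x":0,"y":0,"z":-0.8,"ax":0,"ay":0,"az":0},{"gripper":60,"x":0,"y":0,"z":-0.5,"ax":0,"ay":0,"az":0},{"gripper":60,"x":0,"y":0,"z":-0.4,"ax":0,"ay":0,"az":0},{"gripper":60,"x":0,"y":0,"z":0,"ax":0,"ay":0,"az":0}]'
python3 -m jog '[{"gripper":0,"x":0,"y":0,"z":0,"ax":0,"ay":0,"az":0},{"gripper":0,"x":0,"y":0,"z":0,"ax":0,"ay":0,"az":0},{"gripper":0,"x":0,"y":0,"z":0,"ax":0,"ay":0,"az":0},{"gripper":0,"x":0,"y":0,"z":0,"ax":0,"ay":0,"az":0},{"gripper":0,"x":0,"y":0,"z":0,"ax":0,"ay":0,"az":0},{"gripper":0,"x":0,"y":0,"z":0,"ax":0,"ay":0,"az":0}]' 25
```

```text
clock: 3.75
ee_pos: [0.5901, -0.3438, 0.0045]
orientation: [[0.951, 0.309, -0.0], [0.309, -0.951, 0.0], [-0.0, -0.0, -1.0]]
contact_force: [0.4, -0.2, -0.3]
opening: 0.679
grip_force: 0.0
clock: 4.5
ee_pos: [0.5902, -0.3439, 0.0049]
orientation: [[0.951, 0.309, 0.0], [0.309, -0.951, -0.0], [0.0, 0.0, -1.0]]
contact_force: [0.9, -0.4, -0.1]
opening: 0.126
grip_force: 25.0
```

```bash
python3 -m jog '[{"gripper":0,"x":0,"y":0,"z":0.5,"ax":0,"ay":0,"az":0},{"gripper":0,"x":0,"y":0,"z":1,"ax":0,"ay":0,"az":0},{"gripper":0,"x":0,"y":0,"z":1,"ax":0,"ay":0,"az":0},{"gripper":0,"x":0,"y":0.5,"z":1,"ax":0,"ay":0,"az":0},{"gripper":0,"x":0,"y":1,"z":1,"ax":0,"ay":0,"az":0},{"gripper":0,"x":0,"y":1,"z":0.5,"ax":0,"ay":0,"az":0},{"gripper":0,"x":0,"y":1,"z":0.5,"ax":0,"ay":0,"az":-0.05},{"gripper":0,"x":0,"y":1,"z":0,"ax":0,"ay":0,"az":-0.05}]'
python3 -m jog '[{"gripper":0,"x":0,"y":1,"z":0,"ax":0,"ay":0,"az":-0.05},{"gripper":0,"x":0,"y":1,"z":0,"ax":0,"ay":0,"az":-0.05},{"gripper":0,"x":0,"y":1,"z":0,"ax":0,"ay":0,"az":-0.05},{"gripper":0,"x":0,"y":1,"z":0,"ax":0,"ay":0,"az":-0.05},{"gripper":0,"x":0,"y":1,"z":0,"ax":0,"ay":0,"az":-0.048},{"gripper":0,"x":-0.4,"y":1,"z":0,"ax":0,"ay":0,"az":0},{"gripper":0,"x":-0.45,"y":1,"z":0,"ax":0,"ay":0,"az":0},{"gripper":0,"x":0,"y":1,"z":0,"ax":0,"ay":0,"az":0}]'
python3 -m jog '[{"gripper":0,"x":0,"y":1,"z":0,"ax":0,"ay":0,"az":0},{"gripper":0,"x":0,"y":1,"z":0,"ax":0,"ay":0,"az":0},{"gripper":0,"x":0,"y":1,"z":0,"ax":0,"ay":0,"az":0},{"gripper":0,"x":0,"y":1,"z":0,"ax":0,"ay":0,"az":0},{"gripper":0,"x":0,"y":1,"z":0,"ax":0,"ay":0,"az":0},{"gripper":0,"x":0,"y":1,"z":0,"ax":0,"ay":0,"az":0},{"gripper":0,"x":0,"y":0.65,"z":0,"ax":0,"ay":0,"az":0},{"gripper":0,"x":0,"y":0.5,"z":0,"ax":0,"ay":0,"az":0}]'
python3 - <<'E'
from crop import *
print(telemetry.state()['ee_pos'],telemetry.state()['q'])
snap('top','t2');snap('side','s2');comp('s2','s2c',[(245,170,100,110,5)])
E
```

```text
clock: 5.5
ee_pos: [0.5903, -0.2518, 0.1157]
orientation: [[0.988, 0.155, 0.001], [0.155, -0.988, -0.0], [0.001, 0.0, -1.0]]
contact_force: [1.6, -0.2, -0.8]
opening: 0.129
grip_force: 25.0
clock: 6.5
ee_pos: [0.5724, -0.0919, 0.1149]
orientation: [[0.973, -0.229, -0.001], [-0.229, -0.973, 0.0], [-0.001, -0.0, -1.0]]
contact_force: [-0.2, 0.1, -1.5]
opening: 0.126
grip_force: 25.0
clock: 7.5
ee_pos: [0.5732, 0.0499, 0.1147]
orientation: [[0.973, -0.23, -0.0], [-0.23, -0.973, -0.0], [-0.0, 0.0, -1.0]]
contact_force: [-0.6, 0.4, -0.9]
opening: 0.125
grip_force: 25.0
[0.5731654  0.0499492  0.11472767] [-6.80200392e+00  3.09115195e+01  8.09282848e+01 -4.29801422e-03
  6.81614342e+01  9.64810983e+01]
```

View pics/s2c.png

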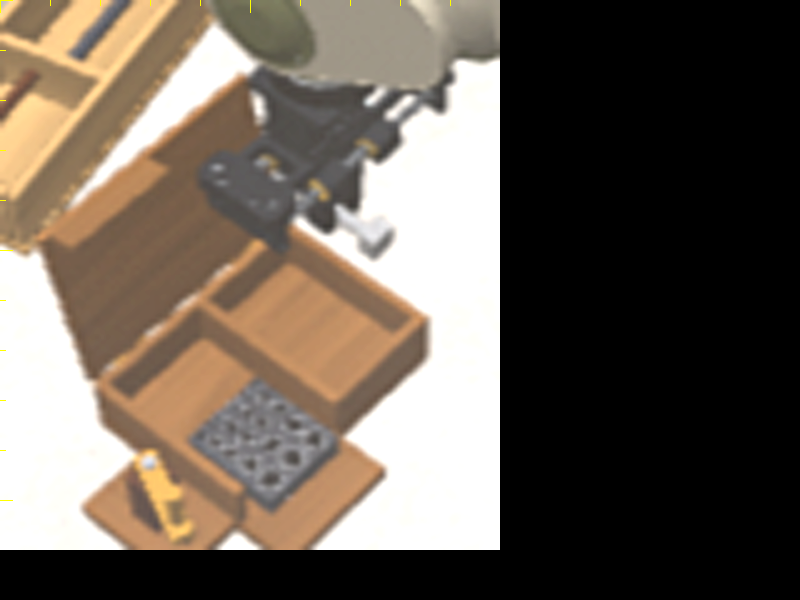

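Run:
```python
from h import *
s=load('s2'); p=at(s,(244.6+372/5,169.6+238/5),.121); tcp=np.array([.5732,.0499,.1147])
a=-.2322;d=np.array([np.cos(a),np.sin(a)])
print(p,(p-tcp)[:2]@d,(p-tcp)[:2]@[-d[1],d[0]])
```

```text
[0.53476429 0.0641123  0.121     ] -0.04067470672532552 0.004986087621395383
```

```bash
python3 -m jog '[{"gripper":0,"x":0,"y":1,"z":0,"ax":0,"ay":0,"az":0},{"gripper":0,"x":0,"y":0.88,"z":0,"ax":0,"ay":0,"az":0},{"gripper":0,"x":0,"y":0,"z":0,"ax":0,"ay":0,"az":0},{"gripper":0,"x":0,"y":0,"z":-1,"ax":0,"ay":0,"az":0},{"gripper":0,"x":0,"y":0,"z":-1,"ax":0,"ay":0,"az":0},{"gripper":0,"x":0,"y":0,"z":-1,"ax":0,"ay":0,"az":0},{"gripper":0,"x":0,"y":0,"z":-0.5,"ax":0,"ay":0,"az":0},{"gripper":0,"x":0,"y":0,"z":0,"ax":0,"ay":0,"az":0}]'
python3 -m jog '[{"gripper":0,"x":0,"y":0,"z":-0.5,"ax":0,"ay":0,"az":0},{"gripper":0,"x":0,"y":0,"z":-0.4,"ax":0,"ay":0,"az":0},{"gripper":0,"x":0,"y":0,"z":-0.3,"ax":0,"ay":0,"az":0},{"gripper":0,"x":0,"y":0,"z":-0.05,"ax":0,"ay":0,"az":0},{"gripper":0,"x":0,"y":0,"z":0,"ax":0,"ay":0,"az":0}]'
```

```text
clock: 8.6
ee_pos: [0.5731, 0.0866, 0.0445]
orientation: [[0.973, -0.23, -0.001], [-0.23, -0.973, -0.0], [-0.001, 0.0, -1.0]]
contact_force: [0.0, -0.5, -0.8]
opening: 0.125
grip_force: 25.0
clock: 9.22
ee_pos: [0.5733, 0.0868, 0.0198]
orientation: [[0.973, -0.23, 0.0], [-0.23, -0.973, -0.0], [0.0, -0.0, -1.0]]
contact_force: [0.2, 0.4, -0.9]
opening: 0.129
grip_force: 25.0
```

```bash
python3 -m jog '[{"gripper":0,"x":0,"y":0,"z":-0.1,"ax":0,"ay":0,"az":0},{"gripper":0,"x":0,"y":0,"z":-0.05,"ax":0,"ay":0,"az":0},{"gripper":0,"x":0,"y":0,"z":0,"ax":0,"ay":0,"az":0}]'
python3 -m jog '[{"gripper":34,"x":0,"y":0,"z":0,"ax":0,"ay":0,"az":0},{"gripper":34,"x":0,"y":0,"z":0,"ax":0,"ay":0,"az":0},{"gripper":34,"x":0,"y":0,"z":0,"ax":0,"ay":0,"az":0},{"gripper":34,"x":0,"y":0,"z":0.5,"ax":0,"ay":0,"az":0},{"gripper":34,"x":0,"y":0,"z":1,"ax":0,"ay":0,"az":0},{"gripper":34,"x":0,"y":0,"z":1,"ax":0,"ay":0,"az":0},{"gripper":34,"x":0,"y":0,"z":1,"ax":0,"ay":0,"az":0},{"gripper":34,"x":0,"y":0,"z":1,"ax":0,"ay":0,"az":0}]'
```

```text
clock: 9.6
ee_pos: [0.5732, 0.0868, 0.0169]
orientation: [[0.973, -0.23, 0.0], [-0.23, -0.973, -0.0], [0.0, 0.0, -1.0]]
contact_force: [-0.4, 0.2, 0.1]
opening: 0.126
grip_force: 25.0
clock: 10.6
ee_pos: [0.5732, 0.0868, 0.1082]
orientation: [[0.973, -0.23, 0.001], [-0.23, -0.973, -0.0], [0.001, -0.0, -1.0]]
contact_force: [-1.0, -1.0, 0.8]
opening: 0.384
grip_force: 0.0
```

```bash
python3 -m jog '[{"gripper":0,"x":-0.51,"y":0.64,"z":0,"ax":0,"ay":0,"az":0.111},{"gripper":0,"x":-0.51,"y":0.64,"z":0,"ax":0,"ay":0,"az":0.111},{"gripper":0,"x":-0.51,"y":0.64,"z":0,"ax":0,"ay":0,"az":0.111},{"gripper":0,"x":-0.51,"y":0.64,"z":0,"ax":0,"ay":0,"az":0.111},{"gripper":0,"x":-0.51,"y":0.64,"z":0,"ax":0,"ay":0,"az":0.111},{"gripper":0,"x":-0.51,"y":0.64,"z":0,"ax":0,"ay":0,"az":0.111},{"gripper":0,"x":-0.51,"y":0.64,"z":0,"ax":0,"ay":0,"az":0.111},{"gripper":0,"x":-0.51,"y":0.64,"z":0,"ax":0,"ay":0,"az":0.111}]' 10
python3 -m jog '[{"gripper":0,"x":-0.51,"y":0.6,"z":0,"ax":0,"ay":0,"az":0.111},{"gripper":0,"x":0,"y":0,"z":0,"ax":0,"ay":0,"az":0},{"gripper":0,"x":0,"y":0,"z":-1,"ax":0,"ay":0,"az":0},{"gripper":0,"x":0,"y":0,"z":-1,"ax":0,"ay":0,"az":0},{"gripper":0,"x":0,"y":0,"z":-1,"ax":0,"ay":0,"az":0},{"gripper":0,"x":0,"y":0,"z":-0.8,"ax":0,"ay":0,"az":0},{"gripper":0,"x":0,"y":0,"z":-0.5,"ax":0,"ay":0,"az":0},{"gripper":0,"x":0,"y":0,"z":0,"ax":0,"ay":0,"az":0}]'
python3 - <<'E'
from crop import *
snap('top','t3');comp('t3','t3c',[(215,140,100,95,6)])
E
```

```text
clock: 11.6
ee_pos: [0.4913, 0.1896, 0.1075]
orientation: [[0.391, 0.92, 0.001], [0.92, -0.391, 0.0], [0.0, 0.001, -1.0]]
contact_force: [-0.5, -0.2, 0.8]
opening: 0.005
grip_force: 0.0
clock: 12.6
ee_pos: [0.4815, 0.2009, 0.0205]
orientation: [[0.233, 0.972, -0.001], [0.972, -0.233, -0.0], [-0.0, -0.001, -1.0]]
contact_force: [0.1, 0.5, 0.6]
opening: 0.006
grip_force: 0.0
```

View pics/t3c.png

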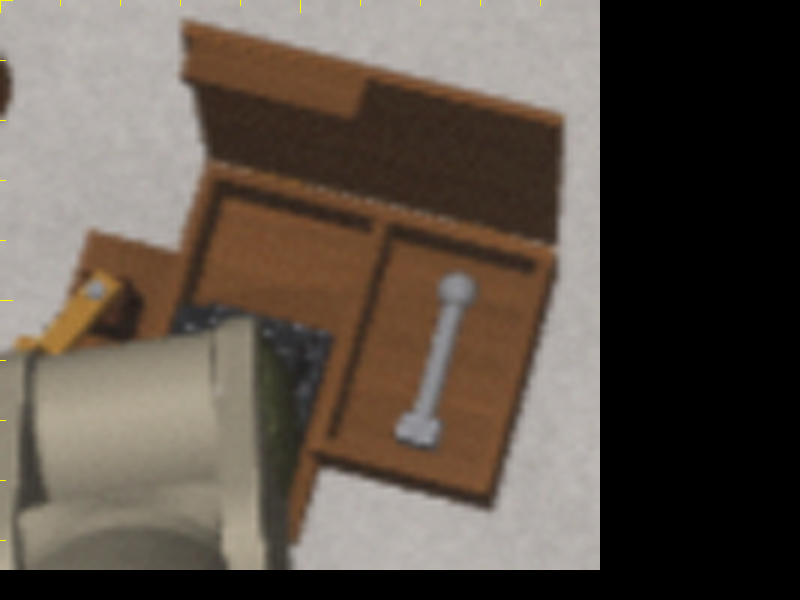

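The ball punch lies lengthwise in the right compartment (ball at crop (457,290), head at (418,430)). Next I push the block.

```bash
python3 -m jog '[{"gripper":0,"x":0.49,"y":-0.115,"z":0,"ax":0,"ay":0,"az":0},{"gripper":0,"x":0.49,"y":-0.115,"z":0,"ax":0,"ay":0,"az":0},{"gripper":0,"x":0.49,"y":-0.115,"z":0,"ax":0,"ay":0,"az":0},{"gripper":0,"x":0.49,"y":-0.115,"z":0,"ax":0,"ay":0,"az":0},{"gripper":0,"x":0.4,"y":-0.095,"z":0,"ax":0,"ay":0,"az":0},{"gripper":0,"x":0.3,"y":-0.07,"z":0,"ax":0,"ay":0,"az":0},{"gripper":0,"x":0.3,"y":-0.07,"z":0,"ax":0,"ay":0,"az":0},{"gripper":0,"x":0.3,"y":-0.07,"z":0,"ax":0,"ay":0,"az":0}]'
python3 -m jog '[{"gripper":0,"x":0.2,"y":-0.047,"z":0,"ax":0,"ay":0,"az":0},{"gripper":0,"x":0.15,"y":-0.035,"z":0,"ax":0,"ay":0,"az":0},{"gripper":0,"x":0,"y":0,"z":0,"ax":0,"ay":0,"az":0}]'
```

```text
clock: 13.65
ee_pos: [0.5462, 0.1859, 0.021]
orientation: [[0.232, 0.973, -0.002], [0.973, -0.232, 0.0], [-0.0, -0.002, -1.0]]
contact_force: [-5.4, 0.3, 4.9]
opening: 0.01
grip_force: 3.1
clock: 14.02
ee_pos: [0.5536, 0.1842, 0.0209]
orientation: [[0.232, 0.973, -0.001], [0.973, -0.232, 0.0], [-0.0, -0.001, -1.0]]
contact_force: [-3.3, 0.5, 3.1]
opening: 0.006
grip_force: 1.9
```

```bash
python3 -m jog '[{"gripper":0,"x":0.12,"y":-0.03,"z":0,"ax":0,"ay":0,"az":0},{"gripper":0,"x":0.1,"y":-0.02,"z":0,"ax":0,"ay":0,"az":0},{"gripper":0,"x":0,"y":0,"z":0,"ax":0,"ay":0,"az":0}]'
python3 -m jog '[{"gripper":0,"x":0.1,"y":-0.02,"z":0,"ax":0,"ay":0,"az":0},{"gripper":0,"x":0,"y":0,"z":0,"ax":0,"ay":0,"az":0}]'
```

```text
clock: 14.4
ee_pos: [0.5578, 0.1833, 0.0209]
orientation: [[0.232, 0.973, -0.001], [0.973, -0.232, 0.0], [-0.0, -0.001, -1.0]]
contact_force: [-4.9, 0.6, 5.2]
opening: 0.004
grip_force: 2.5
clock: 14.65
ee_pos: [0.5598, 0.1828, 0.0208]
orientation: [[0.232, 0.973, -0.001], [0.973, -0.232, 0.0], [-0.0, -0.001, -1.0]]
contact_force: [-5.2, 2.0, 4.6]
opening: 0.005
grip_force: 2.6
```

```bash
python3 -m jog '[{"gripper":0,"x":0.1,"y":-0.02,"z":0,"ax":0,"ay":0,"az":0},{"gripper":0,"x":0,"y":0,"z":0,"ax":0,"ay":0,"az":0}]'
python3 -m jog '[{"gripper":0,"x":0.1,"y":-0.02,"z":0,"ax":0,"ay":0,"az":0},{"gripper":0,"x":0,"y":0,"z":0,"ax":0,"ay":0,"az":0}]'
python3 -m jog '[{"gripper":0,"x":0.1,"y":-0.02,"z":0,"ax":0,"ay":0,"az":0},{"gripper":0,"x":0,"y":0,"z":0,"ax":0,"ay":0,"az":0}]'
```

```text
clock: 14.9
ee_pos: [0.5619, 0.1825, 0.0208]
orientation: [[0.232, 0.973, -0.0], [0.973, -0.232, 0.0], [-0.0, -0.0, -1.0]]
contact_force: [-4.4, 0.1, 4.7]
opening: 0.003
grip_force: 2.6
clock: 15.15
ee_pos: [0.5639, 0.1821, 0.0208]
orientation: [[0.232, 0.973, -0.0], [0.973, -0.232, 0.0], [0.0, -0.0, -1.0]]
contact_force: [-3.9, 1.2, 4.0]
opening: 0.002
grip_force: 2.5
clock: 15.4
ee_pos: [0.5648, 0.1819, 0.0208]
orientation: [[0.231, 0.973, -0.003], [0.973, -0.231, 0.0], [-0.0, -0.003, -1.0]]
contact_force: [-9.5, 1.8, 8.0]
opening: 0.004
grip_force: 5.2
```

```bash
python3 -m jog '[{"gripper":0,"x":0.08,"y":-0.02,"z":0,"ax":0,"ay":0,"az":0},{"gripper":0,"x":0,"y":0,"z":0,"ax":0,"ay":0,"az":0}]'
python3 -m jog '[{"gripper":0,"x":-0.5,"y":0.115,"z":0,"ax":0,"ay":0,"az":0},{"gripper":0,"x":-0.5,"y":0.115,"z":0.3,"ax":0,"ay":0,"az":0},{"gripper":0,"x":-0.5,"y":0.115,"z":1,"ax":0,"ay":0,"az":0},{"gripper":0,"x":0,"y":0,"z":1,"ax":0,"ay":0,"az":0},{"gripper":0,"x":0,"y":0,"z":1,"ax":0,"ay":0,"az":0},{"gripper":0,"x":0,"y":-0.5,"z":1,"ax":0,"ay":0,"az":0},{"gripper":0,"x":0,"y":-1,"z":1,"ax":0,"ay":0,"az":-0.11},{"gripper":0,"x":0,"y":-1,"z":1,"ax":0,"ay":0,"az":-0.11}]'
```

```text
clock: 15.65
ee_pos: [0.5649, 0.1819, 0.0208]
orientation: [[0.231, 0.973, -0.006], [0.973, -0.231, 0.0], [-0.001, -0.006, -1.0]]
contact_force: [-15.2, 3.5, 12.3]
opening: 0.005
grip_force: 8.6
clock: 16.65
ee_pos: [0.5376, 0.1376, 0.1478]
orientation: [[0.552, 0.834, 0.001], [0.834, -0.552, -0.0], [0.001, 0.001, -1.0]]
contact_force: [-0.3, -0.0, -0.3]
opening: 0.01
grip_force: 0.0
```

```bash
python3 -m jog '[{"gripper":0,"x":0,"y":-0.3,"z":1,"ax":0,"ay":0,"az":-0.111},{"gripper":0,"x":0,"y":-0.3,"z":1,"ax":0,"ay":0,"az":-0.111},{"gripper":0,"x":0,"y":-0.3,"z":1,"ax":0,"ay":0,"az":-0.111},{"gripper":0,"x":0,"y":-0.3,"z":0.7,"ax":0,"ay":0,"az":-0.111},{"gripper":0,"x":1,"y":-0.3,"z":0,"ax":0,"ay":0,"az":-0.111},{"gripper":0,"x":1,"y":-0.3,"z":0,"ax":0,"ay":0,"az":-0.111},{"gripper":0,"x":1,"y":-0.3,"z":0,"ax":0,"ay":0,"az":-0.111},{"gripper":0,"x":1,"y":-0.3,"z":0,"ax":0,"ay":0,"az":0}]'
python3 -m jog '[{"gripper":0,"x":1,"y":-0.3,"z":0,"ax":0,"ay":0,"az":0},{"gripper":0,"x":1,"y":-0.3,"z":0,"ax":0,"ay":0,"az":0},{"gripper":0,"x":1,"y":-0.15,"z":0,"ax":0,"ay":0,"az":0},{"gripper":0,"x":1,"y":0,"z":0,"ax":0,"ay":0,"az":0},{"gripper":0,"x":0.6,"y":0,"z":0,"ax":0,"ay":0,"az":0},{"gripper":0,"x":0,"y":0,"z":0,"ax":0,"ay":0,"az":0}]'
```

```text
clock: 17.65
ee_pos: [0.6182, 0.0898, 0.2211]
orientation: [[0.973, -0.229, 0.001], [-0.229, -0.973, -0.0], [0.001, 0.0, -1.0]]
contact_force: [-0.0, 0.9, -0.4]
opening: 0.004
grip_force: 0.0
clock: 18.4
ee_pos: [0.7099, 0.075, 0.2204]
orientation: [[0.974, -0.227, 0.0], [-0.227, -0.974, -0.0], [0.0, 0.0, -1.0]]
contact_force: [-1.0, -0.3, -0.8]
opening: 0.007
grip_force: 0.0
```

Run:
```python
from crop import *
snap('top','t4');snap('side','s4');comp('t4','t4c',[(215,130,105,105,4)]);comp('s4','s4c',[(245,150,95,130,4)])
a=cv2.imread('pics/t4c.png')[:,:420];b=cv2.imread('pics/s4c.png')[:,:380];cv2.imwrite('pics/m4.png',np.hstack([a,b]))
```

```text
(no output)
```

View pics/m4.png

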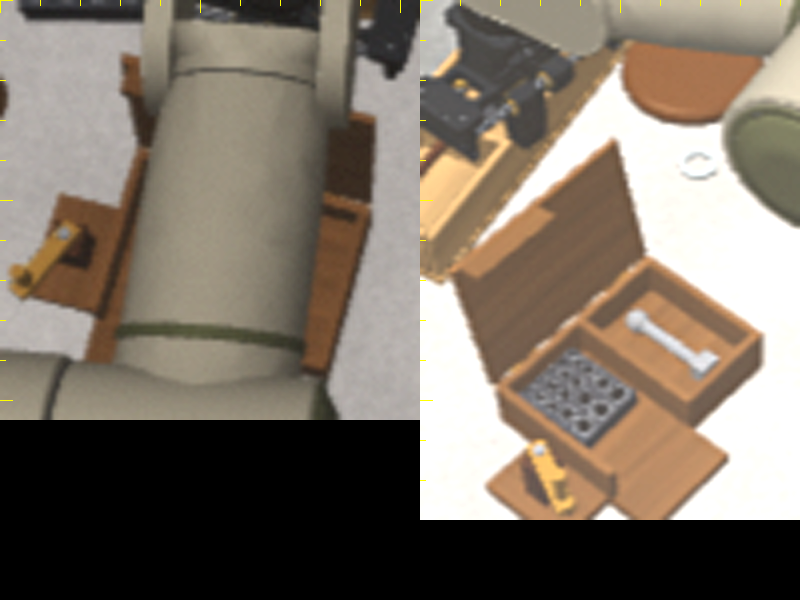

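The side view shows the block home, the punch lying in the compartment, and the gripper behind and above the lid edge. Next I lower behind the lid and bring it forward.

```bash
python3 -m jog '[{"gripper":0,"x":0,"y":0,"z":-1,"ax":0,"ay":0,"az":0},{"gripper":0,"x":0,"y":0,"z":-1,"ax":0,"ay":0,"az":0},{"gripper":0,"x":0,"y":0,"z":-1,"ax":0,"ay":0,"az":0},{"gripper":0,"x":0,"y":0,"z":-0.5,"ax":0,"ay":0,"az":0},{"gripper":0,"x":0,"y":0,"z":0,"ax":0,"ay":0,"az":0}]'
python3 -m jog '[{"gripper":0,"x":-0.49,"y":0.115,"z":0,"ax":0,"ay":0,"az":0},{"gripper":0,"x":-0.49,"y":0.115,"z":0,"ax":0,"ay":0,"az":0},{"gripper":0,"x":-0.49,"y":0.115,"z":0,"ax":0,"ay":0,"az":0}]'
python3 -m jog '[{"gripper":0,"x":-0.49,"y":0.115,"z":0,"ax":0,"ay":0,"az":0},{"gripper":0,"x":-0.49,"y":0.115,"z":0,"ax":0,"ay":0,"az":0}]'
```

```text
clock: 19.12
ee_pos: [0.7092, 0.0751, 0.1507]
orientation: [[0.974, -0.227, -0.001], [-0.227, -0.974, 0.0], [-0.001, 0.0, -1.0]]
contact_force: [0.4, 0.1, 0.6]
opening: 0.006
grip_force: 0.0
clock: 19.5
ee_pos: [0.6799, 0.0822, 0.1519]
orientation: [[0.974, -0.227, 0.003], [-0.227, -0.974, -0.0], [0.003, -0.0, -1.0]]
contact_force: [2.3, 0.3, 2.3]
opening: 0.007
grip_force: 1.2
clock: 19.75
ee_pos: [0.6601, 0.0868, 0.1511]
orientation: [[0.974, -0.227, 0.001], [-0.227, -0.974, -0.0], [0.001, -0.0, -1.0]]
contact_force: [1.9, -0.5, 2.6]
opening: 0.002
grip_force: 1.5
```

```bash
python3 -m jog '[{"gripper":0,"x":-0.44,"y":0.104,"z":-0.03,"ax":0,"ay":0,"az":0},{"gripper":0,"x":-0.44,"y":0.104,"z":-0.03,"ax":0,"ay":0,"az":0},{"gripper":0,"x":-0.44,"y":0.104,"z":-0.03,"ax":0,"ay":0,"az":0},{"gripper":0,"x":-0.46,"y":0.109,"z":-0.14,"ax":0,"ay":0,"az":0},{"gripper":0,"x":-0.46,"y":0.109,"z":-0.17,"ax":0,"ay":0,"az":0},{"gripper":0,"x":-0.46,"y":0.109,"z":-0.19,"ax":0,"ay":0,"az":0}]'
python3 -m jog '[{"gripper":0,"x":-0.4,"y":0.092,"z":-0.26,"ax":0,"ay":0,"az":0},{"gripper":0,"x":-0.39,"y":0.092,"z":-0.3,"ax":0,"ay":0,"az":0},{"gripper":0,"x":-0.37,"y":0.09,"z":-0.34,"ax":0,"ay":0,"az":0},{"gripper":0,"x":-0.3,"y":0.07,"z":-0.38,"ax":0,"ay":0,"az":0},{"gripper":0,"x":-0.29,"y":0.068,"z":-0.4,"ax":0,"ay":0,"az":0},{"gripper":0,"x":-0.26,"y":0.062,"z":-0.43,"ax":0,"ay":0,"az":0}]'
python3 -m jog '[{"gripper":0,"x":-0.2,"y":0.045,"z":-0.45,"ax":0,"ay":0,"az":0},{"gripper":0,"x":-0.16,"y":0.04,"z":-0.47,"ax":0,"ay":0,"az":0},{"gripper":0,"x":-0.08,"y":0.02,"z":-0.35,"ax":0,"ay":0,"az":0}]'
```

```text
clock: 20.5
ee_pos: [0.6058, 0.0995, 0.1386]
orientation: [[0.974, -0.227, -0.0], [-0.227, -0.974, -0.0], [-0.0, 0.0, -1.0]]
contact_force: [1.4, -0.2, -0.7]
opening: 0.009
grip_force: 0.9
clock: 21.25
ee_pos: [0.566, 0.109, 0.0962]
orientation: [[0.974, -0.227, 0.0], [-0.227, -0.974, 0.0], [0.0, -0.0, -1.0]]
contact_force: [1.2, -0.3, 0.7]
opening: 0.008
grip_force: 0.7
clock: 21.62
ee_pos: [0.5572, 0.111, 0.0706]
orientation: [[0.974, -0.227, -0.001], [-0.227, -0.974, 0.0], [-0.001, 0.0, -1.0]]
contact_force: [1.3, -1.2, 2.0]
opening: 0.005
grip_force: 0.6
```

```bash
python3 -m jog '[{"gripper":0,"x":0,"y":0,"z":-0.3,"ax":0,"ay":0,"az":0},{"gripper":0,"x":0,"y":0,"z":-0.2,"ax":0,"ay":0,"az":0},{"gripper":0,"x":0,"y":0,"z":0,"ax":0,"ay":0,"az":0}]'
python3 -m jog '[{"gripper":0,"x":0,"y":0,"z":-0.1,"ax":0,"ay":0,"az":0},{"gripper":0,"x":0,"y":0,"z":-0.07,"ax":0,"ay":0,"az":0},{"gripper":0,"x":0,"y":0,"z":0,"ax":0,"ay":0,"az":0}]'
```

```text
clock: 22.0
ee_pos: [0.5575, 0.111, 0.061]
orientation: [[0.974, -0.227, -0.0], [-0.227, -0.974, -0.0], [-0.0, 0.0, -1.0]]
contact_force: [-0.5, -0.5, 0.3]
opening: 0.01
grip_force: 0.0
clock: 22.38
ee_pos: [0.5577, 0.111, 0.0589]
orientation: [[0.974, -0.227, 0.001], [-0.227, -0.974, -0.0], [0.001, -0.0, -1.0]]
contact_force: [-3.4, -1.2, 8.9]
opening: 0.006
grip_force: 4.1
```

```bash
python3 -m jog '[{"gripper":0,"x":0,"y":0,"z":1,"ax":0,"ay":0,"az":0},{"gripper":0,"x":0,"y":0,"z":1,"ax":0,"ay":0,"az":0},{"gripper":0,"x":0,"y":0,"z":1,"ax":0,"ay":0,"az":0.093},{"gripper":0,"x":0,"y":0.5,"z":1,"ax":0,"ay":0,"az":0.093},{"gripper":0,"x":0.2,"y":1,"z":0.2,"ax":0,"ay":0,"az":0.093},{"gripper":0,"x":0.2,"y":1,"z":0,"ax":0,"ay":0,"az":0.093},{"gripper":0,"x":0.2,"y":1,"z":0,"ax":0,"ay":0,"az":0.093},{"gripper":0,"x":0.2,"y":1,"z":0,"ax":0,"ay":0,"az":0.093}]'
python3 -m jog '[{"gripper":0,"x":0.2,"y":1,"z":0,"ax":0,"ay":0,"az":0},{"gripper":0,"x":0,"y":1,"z":0,"ax":0,"ay":0,"az":0},{"gripper":0,"x":0,"y":1,"z":0,"ax":0,"ay":0,"az":0},{"gripper":0,"x":0,"y":1,"z":0,"ax":0,"ay":0,"az":0},{"gripper":0,"x":0,"y":1,"z":0,"ax":0,"ay":0,"az":0},{"gripper":0,"x":0,"y":0.55,"z":0,"ax":0,"ay":0,"az":0},{"gripper":0,"x":0,"y":0,"z":0,"ax":0,"ay":0,"az":0}]'
python3 - <<'E'
from crop import *
P=[.584,.135,-.2322];c,s=np.cos(P[2]),np.sin(P[2])
b=-1+np.arange(14)*.177
q=np.c_[-20-50*np.cos(b),129-50*np.sin(b)]@np.array([[c,s],[-s,c]])
print(q[0]/1000+P[:2],np.round(np.diff(q,axis=0)/20,3).tolist(),.177/(np.pi/2))
snap('top','t5');snap('side','s5');comp('t5','t5c',[(205,130,105,105,4)]);comp('s5','s5c',[(245,170,95,130,4)])
a=cv2.imread('pics/t5c.png')[:,:420];b=cv2.imread('pics/s5c.png')[:,:380];cv2.imwrite('pics/m5.png',np.hstack([a,b]))
E
```

```text
clock: 23.38
ee_pos: [0.5737, 0.2016, 0.1419]
orientation: [[0.795, 0.607, 0.0], [0.607, -0.795, -0.0], [0.0, 0.0, -1.0]]
contact_force: [0.3, 0.2, -0.1]
opening: 0.006
grip_force: 0.0
clock: 24.25
ee_pos: [0.5774, 0.3126, 0.1418]
orientation: [[0.797, 0.604, -0.0], [0.604, -0.797, -0.0], [-0.0, 0.0, -1.0]]
contact_force: [0.2, -0.3, 0.2]
opening: 0.007
grip_force: 0.0
[0.57761393 0.31230143] [[-0.402, -0.183], [-0.364, -0.251], [-0.314, -0.311], [-0.254, -0.362], [-0.187, -0.401], [-0.113, -0.427], [-0.036, -0.44], [0.042, -0.44], [0.119, -0.426], [0.192, -0.398], [0.259, -0.358], [0.318, -0.307], [0.367, -0.246]] 0.1126816997090619
```

View pics/m5.png

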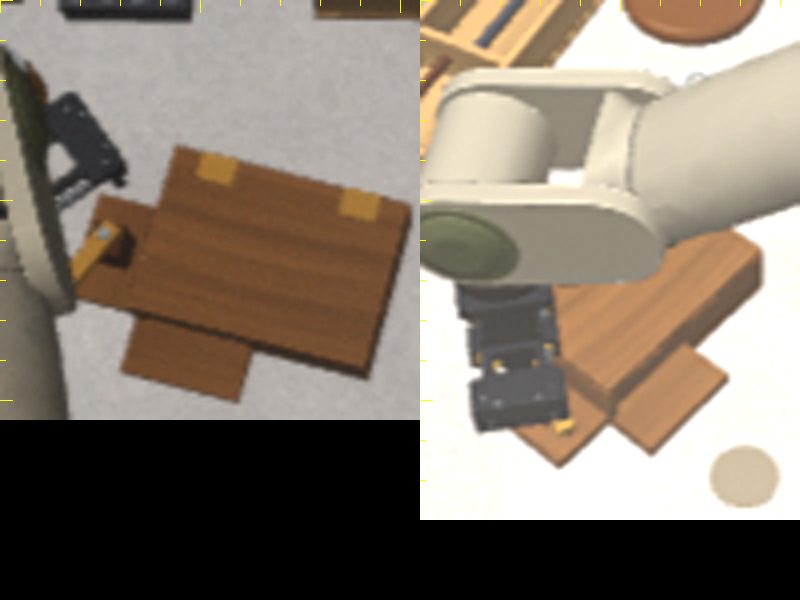

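The lid lies flat and closed, and the button still points forward at the left. I lower beside the stud and sweep around the pivot.

```bash
python3 -m jog '[{"gripper":0,"x":0,"y":0,"z":-1,"ax":0,"ay":0,"az":0},{"gripper":0,"x":0,"y":0,"z":-1,"ax":0,"ay":0,"az":0},{"gripper":0,"x":0,"y":0,"z":-0.8,"ax":0,"ay":0,"az":0},{"gripper":0,"x":0,"y":0,"z":0,"ax":0,"ay":0,"az":0},{"gripper":0,"x":-0.4,"y":-0.18,"z":0,"ax":0,"ay":0,"az":0.112},{"gripper":0,"x":-0.36,"y":-0.25,"z":0,"ax":0,"ay":0,"az":0.112}]'
python3 -m jog '[{"gripper":0,"x":-0.31,"y":-0.31,"z":0,"ax":0,"ay":0,"az":0.112},{"gripper":0,"x":-0.25,"y":-0.36,"z":0,"ax":0,"ay":0,"az":0.112},{"gripper":0,"x":-0.19,"y":-0.4,"z":0,"ax":0,"ay":0,"az":0.112},{"gripper":0,"x":-0.11,"y":-0.43,"z":0,"ax":0,"ay":0,"az":0.112},{"gripper":0,"x":-0.04,"y":-0.44,"z":0,"ax":0,"ay":0,"az":0.112}]'
python3 -m jog '[{"gripper":0,"x":0.04,"y":-0.44,"z":0,"ax":0,"ay":0,"az":0.112},{"gripper":0,"x":0.12,"y":-0.43,"z":0,"ax":0,"ay":0,"az":0.112},{"gripper":0,"x":0.19,"y":-0.4,"z":0,"ax":0,"ay":0,"az":0.112},{"gripper":0,"x":0.26,"y":-0.36,"z":0,"ax":0,"ay":0,"az":0.112}]'
python3 -m jog '[{"gripper":0,"x":0.32,"y":-0.31,"z":0,"ax":0,"ay":0,"az":0.112},{"gripper":0,"x":0,"y":0,"z":0,"ax":0,"ay":0,"az":0}]'
```

```text
clock: 25.1
ee_pos: [0.5628, 0.3034, 0.0869]
orientation: [[0.536, 0.844, 0.002], [0.844, -0.536, 0.001], [0.002, 0.001, -1.0]]
contact_force: [1.5, 0.9, -0.0]
opening: 0.009
grip_force: 0.4
clock: 25.72
ee_pos: [0.5448, 0.2645, 0.0871]
orientation: [[-0.309, 0.951, 0.002], [0.951, 0.309, 0.001], [0.0, 0.002, -1.0]]
contact_force: [-0.0, 0.8, 0.0]
opening: 0.006
grip_force: 0.4
clock: 26.22
ee_pos: [0.5568, 0.2317, 0.0869]
orientation: [[-0.851, 0.525, 0.001], [0.525, 0.851, 0.0], [-0.001, 0.001, -1.0]]
contact_force: [-1.0, 0.8, -0.7]
opening: 0.006
grip_force: 0.5
clock: 26.48
ee_pos: [0.5636, 0.2254, 0.0867]
orientation: [[-0.927, 0.376, 0.002], [0.376, 0.927, 0.0], [-0.001, 0.001, -1.0]]
contact_force: [-0.4, -0.8, -0.2]
opening: 0.006
grip_force: 0.0
```

```bash
python3 -m jog '[{"gripper":0,"x":0.25,"y":-0.15,"z":0,"ax":0,"ay":0,"az":0.04},{"gripper":0,"x":0,"y":0,"z":0,"ax":0,"ay":0,"az":0}]'
python3 -m jog '[{"gripper":0,"x":0.12,"y":-0.05,"z":0,"ax":0,"ay":0,"az":0},{"gripper":0,"x":0,"y":0,"z":0,"ax":0,"ay":0,"az":0}]'
python3 -m jog '[{"gripper":0,"x":0.1,"y":-0.03,"z":0,"ax":0,"ay":0,"az":0},{"gripper":0,"x":0,"y":0,"z":0,"ax":0,"ay":0,"az":0}]'
```

```text
clock: 26.72
ee_pos: [0.5682, 0.2229, 0.0864]
orientation: [[-0.948, 0.318, 0.001], [0.318, 0.948, 0.0], [-0.001, 0.001, -1.0]]
contact_force: [0.1, 0.6, 0.6]
opening: 0.003
grip_force: 0.0
clock: 26.98
ee_pos: [0.5704, 0.2219, 0.0861]
orientation: [[-0.949, 0.316, 0.0], [0.316, 0.949, 0.0], [-0.0, 0.0, -1.0]]
contact_force: [0.5, -0.0, 0.0]
opening: 0.003
grip_force: 0.0
clock: 27.22
ee_pos: [0.5721, 0.2213, 0.0859]
orientation: [[-0.949, 0.315, -0.001], [0.315, 0.949, 0.0], [0.001, -0.0, -1.0]]
contact_force: [-2.4, -0.0, 0.4]
opening: 0.007
grip_force: 1.3
```

```bash
python3 -m jog '[{"gripper":0,"x":0.08,"y":-0.02,"z":0,"ax":0,"ay":0,"az":0},{"gripper":0,"x":0,"y":0,"z":0,"ax":0,"ay":0,"az":0}]'
python3 -m jog '[{"gripper":0,"x":-0.5,"y":0.12,"z":0,"ax":0,"ay":0,"az":0},{"gripper":0,"x":-0.8,"y":0.18,"z":0.5,"ax":0,"ay":0,"az":0},{"gripper":0,"x":-1,"y":0.1,"z":1,"ax":0,"ay":0,"az":0},{"gripper":0,"x":-1,"y":0,"z":1,"ax":0,"ay":0,"az":0},{"gripper":0,"x":-1,"y":0,"z":1,"ax":0,"ay":0,"az":0},{"gripper":0,"x":-1,"y":0,"z":1,"ax":0,"ay":0,"az":0},{"gripper":0,"x":-0.5,"y":0,"z":0,"ax":0,"ay":0,"az":0},{"gripper":0,"x":0,"y":0,"z":0,"ax":0,"ay":0,"az":0}]'
python3 - <<'E'
from crop import *
snap('top','t6');snap('side','s6');comp('t6','t6c',[(205,130,105,105,4)]);comp('s6','s6c',[(245,170,95,130,4)])
a=cv2.imread('pics/t6c.png')[:,:420];b=cv2.imread('pics/s6c.png')[:,:380];cv2.imwrite('pics/m6.png',np.hstack([a,b]))
E
```

```text
clock: 27.48
ee_pos: [0.5724, 0.2212, 0.0859]
orientation: [[-0.949, 0.314, -0.004], [0.314, 0.949, 0.0], [0.004, -0.001, -1.0]]
contact_force: [-8.4, 2.5, 4.4]
opening: 0.002
grip_force: 4.4
clock: 28.48
ee_pos: [0.4573, 0.2288, 0.1757]
orientation: [[-0.949, 0.314, -0.0], [0.314, 0.949, -0.0], [0.0, -0.0, -1.0]]
contact_force: [-0.4, 0.4, 0.4]
opening: 0.004
grip_force: 0.0
```

View pics/m6.png

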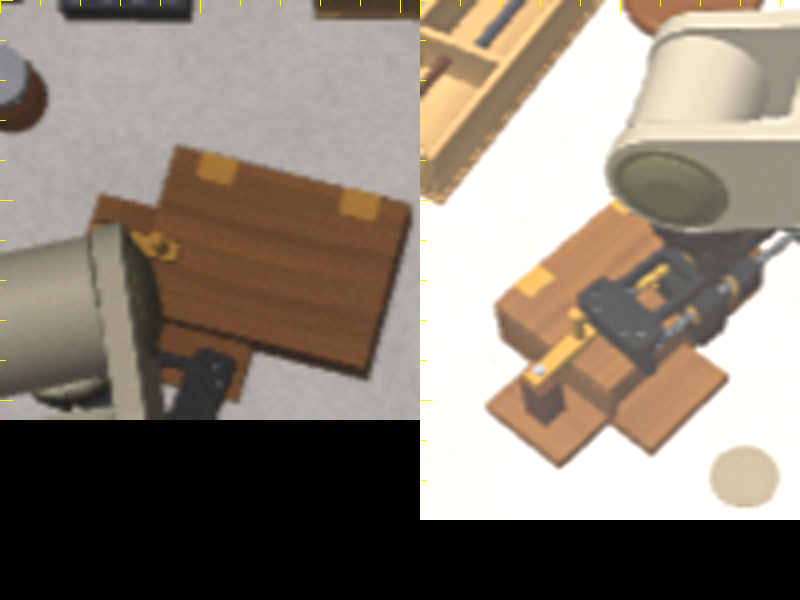

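The button lies across the closed lid, against its stop (pivot at crop (540,370), stud at (578,320)). The robot is clear.

```bash
python3 -c "
from cell import job
print(job.job_done())"
```

```text
the job is handed in; nothing more can be done
None
```

I handed the job in at about 28.5 s: block pushed home, ball-ended punch lengthwise in its compartment, lid closed gently, and turn button across against its stop. The last pictures and force readings agree, but hand-in returned no verdict.

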